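# Set out the filling tray at the moulded-cake stall

## Task

Set out the six-cell tray for the next batch of cakes. Stand the open steel tin in the back-row cell between the toothpick cup and the kitchen timer and close it with its lid; stand the sugar shaker in the cell directly in front of the timer (on the robot's side of it) and the squeeze bottle in the cell directly in front of the toothpick cup. Everything ends upright on the floor of its cell with the lid seated level on the tin, and the cup and the timer are left standing where they are.

Things in the scene. Friction and masses are not known exactly. Their poses are not given: they have to be found in the camera images.
- tray: aluminium tray fixed to the counter, 184 x 274 mm, six open cells in two rows of three, each 86 x 86 mm inside; floor 4 mm thick, all walls 4 mm thick, tops 16 mm above the counter. Origin: centre of its underside; x points from the front row (robot's side) to the back row, y left along the rows, z up. Cell centres: x = -45 (front) or +45 mm (back), y = -90, 0, +90 mm. Yaw within 0.35 rad.
- pick_cup: small round white cup with wooden toothpicks, 52 mm across, 60 mm high, 70 mm with the picks. Loose (about 0.2 kg), already stands in one of the two back corner cells of the tray. Origin at the centre of its underside.
- timer: square white kitchen timer, 52 x 52 mm, 50 mm high, with a round grey dial and black bar grip on top (66 mm in all). Loose (about 0.2 kg), already stands in the other back corner cell of the tray. Origin at the centre of its underside.
- tin: open round steel tin with straight walls, 62 mm outside diameter, 55 mm high, wall 3 mm (mouth 56 mm), about 0.16 kg, standing on the counter. Origin at the centre of its underside, z up.
- lid: the tin's steel lid, about 0.09 kg, lying knob up on the counter. From below: a tapered boss 4 mm high (40 to 48 mm across) that drops into the tin's mouth, a disc 68 mm across and 5 mm thick, a black round knob 24 mm across and 30 mm high; 39 mm in all. Origin: centre of the boss's underside, z up; seated, it is 51 mm above the tin's origin.
- shaker: round steel sugar shaker with a domed top with small holes, 60 mm across, 90 mm high, straight-sided up to 72 mm, about 0.25 kg, standing on the counter. Origin at the centre of its underside, z up.
- bottle: white plastic squeeze bottle (stiff, does not give), 52 mm across up to 72 mm, neck 48 mm across to 80 mm, then a pointed nozzle to 100 mm, about 0.2 kg, standing on the counter. Origin at the centre of its underside, z up.
Not all that is in view belongs to the job. What is shaped like the lid but orange or pink is not meant. Leave any green look-alike of the timer alone.

How it is judged:
By the outcome, as a careful person would: the job done as asked, in the order asked, and still so for the second after the job is handed in, with the robot touching nothing.
It also fails if it takes over 120 s, if anything falls off the work surface, if the arm or the gripper's body presses on something with over 40 N, if the wrist force passes 120 N, or if a joint passes its speed limit or range.

## Robot

A 7-joint arm with a two-finger parallel gripper is mounted at the origin on the work surface. World frame = base frame: x ahead of the robot, y to its left, z up, the work surface at z = 0. Lengths are in mm, angles in rad, forces in N, time in s.
With the tool pointing down it reaches from about 400 to 875 mm from the base axis. Payload 4.4 kg.
Tool frame: the origin (TCP) lies midway between the tips of the shut fingers; the grasp point (between the pads) lies 19 mm behind it; z points along the fingers, y is the line along which they close (so a half turn about z gives the same grasp; the last joint's range is limited). The gripper opens to 85 mm and grips with 20 to 120 N. Pads are 22 mm wide; open, the fingers measure 114 mm over their backs; the gripper's body (76 mm by 85 mm) begins 54 mm behind the grasp point. The pads swing forward as they close: fully open they stand 13 mm farther back than shut.
Start: joints at [1.139, 0.628, 0.038, 1.517, -0.027, 0.996, -0.02], TCP at [232.531, -606.999, 231.313] pointing down, gripper open.
Joint ranges: [-3.06, 3.06], [-0.37, 2.12], [-1.25, 1.32], [0.18, 2.47], [-1.1, 4.24], [0.23, 1.98], [-2.94, 2.94]. Speed limits (rad/s): [2.57, 2.57, 3.14, 3.14, 3.14, 3.14, 3.14].

## Interface

Orientations are given as [roll, pitch, yaw] about the fixed x, y, z axes, in that order (R = Rz(yaw) Ry(pitch) Rx(roll)).
In Python, from cell import ctrl gives the robot as it stands.
- The arm moves only by the shell command python3 -m handwheel 'ROWS'. ROWS is JSON, a list of rows, each a list of 3 entries, a list of its own where there are three numbers: the turn, a rotation vector about the tool's x, y, z in degrees, then the shift along the tool's x, y, z in m, then the closure, from 0 (fully open) to 1 (shut). A call has 1 to 5 rows; each row shifts and turns the commanded pose from where the row before left it, along the tool's axes as they then stand; what a row does not reach is not made up. A row lasts 1/12 s, in which the tool goes at most 41.7 mm and 7.16 degrees, less where a joint would pass 70% of its speed; a pose out of reach is approached as far as the arm can. A call is refused whole if a number of a shift passes 0.0417 or a number of a turn 7.16, either way. A call with a gripper value outside its range is refused whole. The fingers move at their own pace and stop on an object; the grip force is fixed at half the most. Time passes only in rows, so rows that do not move let the fingers close. It gives the time, the measured TCP pose, the force, the opening and the grip force at its end, in the units of the state.
- ctrl.read_state(): the state, without advancing time (a new reading comes with each control period).
- ctrl.get_image(name): name is "scene" or "side" or "wrist"; returns a dict with "pixels" (400x640x3 uint8, red, green, blue), "fx", "fy", "cx", "cy" (pixels), "pose" (4x4, takes a point from camera to world coordinates); the wrist camera has in their place "T_tool_cam" (4x4, takes a point from camera to tool coordinates, whose origin is the TCP and whose axes are the flange's). Camera axes: x right, y up, looking along -z (the intrinsics and any distortion apply to the point x, -y, -z); pixel columns grow to the right and rows downward; lengths in mm; the calibration is good to about 2 mm. A picture is of the moment at which its call begins: read the wrist's pose just before it. There is no depth.
- ctrl.finish_job(): hands the job in; it is judged then, once.
The state is a dict: "clock": time; "qpos": joint angles; "qd": joint speeds; "tau": joint torques, N m; "eef_pos": TCP position; "tool_rot": TCP orientation; "force": force on the tool from outside, world axes, zero at the start; "torque": the same for the moment, N m; "width": finger opening in mm; "gripper_force": force on a finger pad.
Only numpy, scipy, OpenCV 4.12 (cv2) and the standard library are available. Lean on these libraries where they do the work, as an engineer would, in place of code of your own. Each camera call takes 0.05 s, during which the arm holds its last target. There are 200 camera calls.

## Working session

There is one attempt and no reset: what is moved stays moved. The work goes in short steps, Python scripts to look and compute and a shell command to move; the robot and the scene stay as the last step left them, time stands still between calls to the robot, and variables do not carry over. Pictures are saved under pics/ and viewed, at most 14 in all, crops included, and the job is handed in when it is done.

```bash
mkdir -p pics; ls; python3 - <<'E'
from cell import ctrl
import cv2,numpy as np,json
np.set_printoptions(precision=4,suppress=True)
s=ctrl.read_state();print(s)
for n in("scene","side"):
    i=ctrl.get_image(n);cv2.imwrite(f"pics/{n}0.png",i["pixels"][:,:,::-1])
    print(n,{k:v for k,v in i.items() if k!="pixels"})
E
```

```text
pics
{'clock': 0.0, 'qpos': array([ 1.1392,  0.6293,  0.0384,  1.5184, -0.027 ,  0.9963, -0.02  ]), 'qd': array([ 0.0006, -0.0015, -0.0004, -0.0014, -0.0015,  0.0019,  0.0006]), 'tau': array([ -0.0006, -56.3427,   1.2256, -19.3455,   0.0109,   0.0106,
        -0.    ]), 'eef_pos': array([ 232.3037, -606.4106,  230.3983]), 'tool_rot': array([-3.1397,  0.    ,  0.3658]), 'force': array([-0.2486,  0.5276,  0.403 ]), 'torque': array([-0.0238, -0.0107,  0.0337]), 'gripper_force': 0.0, 'width': 85.39198205010874}
scene {'fx': 462.7257196789858, 'fy': 462.7257196789858, 'cx': 317.6221951687247, 'cy': 209.33855122468321, 'pose': array([[  -0.5055,   -0.7149,    0.4831, 1069.7558],
       [   0.8628,   -0.419 ,    0.2829,  329.9748],
       [   0.0002,    0.5598,    0.8286, 1054.857 ],
       [   0.    ,    0.    ,    0.    ,    1.    ]])}
side {'fx': 512.95715085086, 'fy': 512.95715085086, 'cx': 324.9077480936544, 'cy': 200.7308823966702, 'pose': array([[  -0.7873,    0.4867,   -0.3784,  -78.8124],
       [  -0.6163,   -0.6061,    0.5028,  720.1275],
       [   0.0153,    0.6291,    0.7772, 1179.5234],
       [   0.    ,    0.    ,    0.    ,    1.    ]])}
```

View pics/scene0.png

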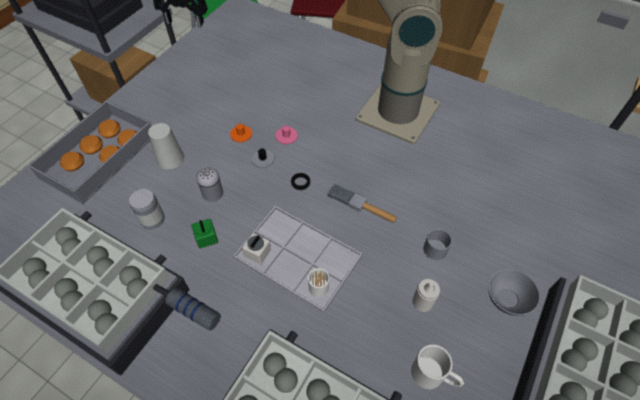

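View pics/side0.png

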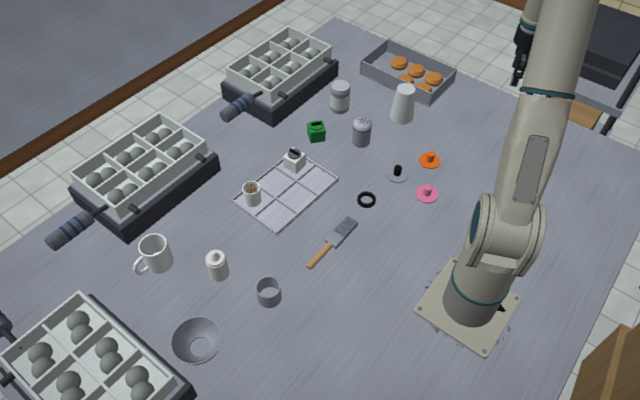

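Scene view: robot at top (400,110). The tray is at (298,255), the timer at (256,248) and the cup at (318,282), so the back row is the lower-left one. The tin is at (437,244), bottle (427,295), shaker (209,184) and lid (262,157).

Possible confusions (scene pixels):
- **Lid:** orange (241,132), pink (286,135), black ring (300,181). I choose the steel one with the black knob (262,157).
- **Shaker:** jar with white lid (146,208), tumbler (165,145). I choose the holed dome (209,184).
- **Bottle:** tumbler (165,145), mug (433,367). I choose the pointed one (427,295).
- **Tin:** bowl (514,292), mug. I choose the straight-walled one (437,244).
- **Timer:** the green one (204,233) is left alone.

Next is one close crop for checking and corner clicking.

```bash
cat > h.py <<'E'
import numpy as np,cv2
from scipy.spatial.transform import Rotation as R
from cell import ctrl
np.set_printoptions(precision=3,suppress=True)
def ray(im,u,v,T=None):
    T=im["pose"] if T is None else T
    d=T[:3,:3]@np.array([(u-im["cx"])/im["fx"],-(v-im["cy"])/im["fy"],-1.]);return T[:3,3],d
def onz(im,u,v,z,T=None):
    o,d=ray(im,u,v,T);return (o+d*(z-o[2])/d[2])[:2]
def Ttool(s):
    T=np.eye(4);T[:3,:3]=R.from_euler("xyz",s["tool_rot"]).as_matrix();T[:3,3]=s["eef_pos"];return T
E
python3 - <<'E'
import cv2,numpy as np
a=cv2.imread("pics/scene0.png");b=cv2.imread("pics/side0.png")
g=lambda i,x,y,w,h,k:cv2.resize(i[y:y+h,x:x+w],None,fx=k,fy=k,interpolation=cv2.INTER_CUBIC)
t=np.hstack([g(a,225,200,145,110,2.75),g(b,225,145,145,110,2.75)])
l=np.hstack([g(a,190,120,145,90,2.75),g(a,380,220,145,90,2.75)])
o=np.vstack([t,l]);print(o.shape);cv2.imwrite("pics/crop0.png",o)
E
```

```text
(550, 798, 3)
```

View pics/crop0.png

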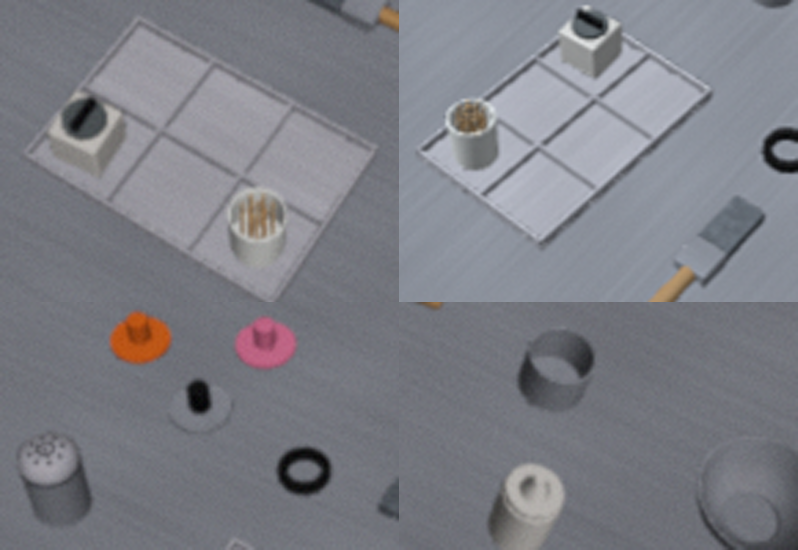

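The crop confirms the steel lid (knob at about (262,152)), the holed shaker, the open tin and the bottle with a nozzle. It also shows the tray corners clearly.

```bash
python3 - <<'E'
from h import *
a=ctrl.get_image("scene");b=ctrl.get_image("side")
S=lambda x,y:(225+x/2.75,200+y/2.75); B=lambda x,y:(225+(x-399)/2.75,145+y/2.75)
P={k:onz(a,*S(*p),16) for k,p in dict(FT=(140,17),BT=(26,152),FC=(377,150),BC=(272,300)).items()}
Q={k:onz(b,*B(*p),16) for k,p in dict(FT=(710,92),FC=(542,243),BC=(419,152)).items()}
print(P);print(Q)
c=np.mean([(P[k]) for k in P],0);d=P['FT']-P['FC']+P['BT']-P['BC'];print("tray a",c,np.arctan2(-d[0],d[1]))
c=(Q['FT']+Q['BC'])/2;d=Q['FT']-Q['FC'];print("tray b",c,np.arctan2(-d[0],d[1]),np.arctan2(d[1],d[0]))
for n,u,v,z in[("tin",437.8,240,55),("bottle",431.6,284.7,100),("lid",262.7,158.5,7),("shaker",206.7,173.5,90),("timer",255.9,242.9,55),("cup",318.5,277,60)]:print(n,onz(a,u,v,z))
for n,u,v,z in[("tin",268,284,55),("bottle",215.5,255,100),("lid",397,175.5,7),("shaker",362,122,88),("timer",294,153.5,55),("cup",251,187,60)]:print(n,"side",onz(b,u,v,z))
w=ctrl.get_image("wrist");print({k:v for k,v in w.items() if k!="pixels"})
E
```

```text
{'FT': array([ 512.548, -127.895]), 'BT': array([ 692.303, -135.724]), 'FC': array([526.58 , 142.922]), 'BC': array([702.218, 132.065])}
{'FT': array([ 510.115, -125.879]), 'FC': array([519.576, 142.144]), 'BC': array([699.069, 134.901])}
tray a [608.412   2.842] 3.097162109886261
tray b [604.592   4.511] 3.1063083809016963 -1.6060805994829936
tin [414.836 294.119]
bottle [559.816 327.763]
lid [ 384.549 -259.205]
shaker [ 557.064 -311.593]
timer [651.276 -92.854]
cup [655.06   89.595]
tin side [414.881 291.235]
bottle side [551.92 328.6 ]
lid side [ 380.901 -255.634]
shaker side [ 557.645 -308.526]
timer side [656.164 -94.089]
cup side [662.469  88.539]
{'fx': 289.50797395485733, 'fy': 289.50797395485733, 'cx': 315.501305873399, 'cy': 199.4486584160926, 'T_tool_cam': array([[  -0.   ,    0.967,    0.256,   64.965],
       [   1.   ,    0.   ,   -0.   ,   -0.788],
       [  -0.   ,    0.256,   -0.967, -142.899],
       [   0.   ,    0.   ,    0.   ,    1.   ]])}
```

```bash
python3 -m handwheel '[[[0,0,-6.66],[0.038,0,0],0],[[0,0,-6.66],[0.038,0,0],0],[[0,0,-6.66],[0.038,0,0],0],[[0,0,-6.66],[0.038,0,0],0],[[0,0,-6.66],[0.038,0,0],0]]'
python3 -m handwheel '[[[0,0,-6.66],[0.038,0,0],0],[[0,0,-6.66],[0.038,0,0],0],[[0,0,-6.66],[0.038,0,0],0],[[0,0,-6.66],[0.038,0,0],0],[[0,0,-6.66],[0.038,0,0],0]]'
```

```text
clock: 0.67
eef_pos: [389.3, -500.6, 231.1]
tool_rot: [3.141, -0.0, 0.953]
force: [0.5, -0.0, -0.7]
width: 85.6
gripper_force: 0.0
clock: 1.08
eef_pos: [460.2, -326.3, 231.3]
tool_rot: [3.14, 0.0, 1.535]
force: [0.5, -0.2, 0.5]
width: 85.3
gripper_force: 0.0
```

```bash
cat > w.py <<'E'
from h import *
import sys
def grab(name):
    s=ctrl.read_state();w=ctrl.get_image("wrist");T=Ttool(s)@w["T_tool_cam"]
    cv2.imwrite(f"pics/{name}.png",w["pixels"][:,:,::-1]);np.save(f"pics/{name}_T.npy",T);return w,T
E
python3 -c "
from w import *
grab('w1')"
python3 -m handwheel '[[[0,0,0],[0.04,0.01,0],0],[[0,0,0],[0.04,0.01,0],0],[[0,0,0],[0.04,0.01,0],0],[[0,0,0],[0.04,0.01,0],0],[[0,0,0],[0.04,0.01,0],0]]' >/dev/null
python3 -m handwheel '[[[0,0,0],[0.03,0.02,0],0],[[0,0,0],[0.03,0.02,0],0],[[0,0,0],[0.03,0.02,0],0],[[0,0,0],[0,0,0],0],[[0,0,0],[0,0,0],0]]'
python3 -c "
from w import *
grab('w2')
import cv2
a=cv2.imread('pics/w1.png');b=cv2.imread('pics/w2.png')
"
```

```text
clock: 1.97
eef_pos: [582.0, -40.5, 231.1]
tool_rot: [3.141, -0.001, 1.532]
force: [-0.5, -0.5, -0.8]
width: 85.4
gripper_force: 0.0
```

View pics/w2.png

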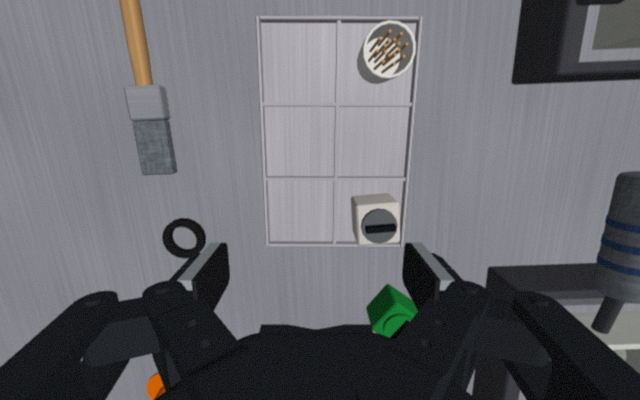

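View pics/w1.png

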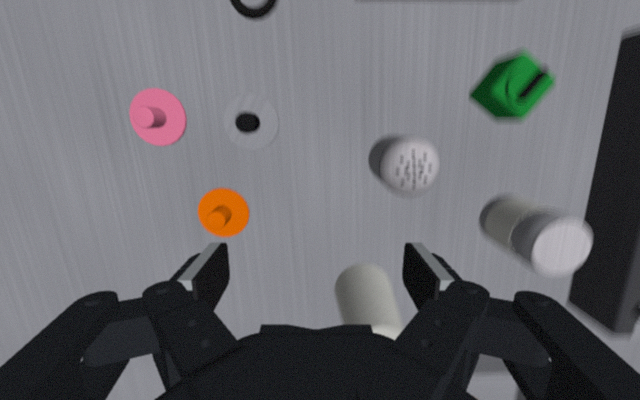

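w2 shows the tray squarely: wall crossings at (337,105) and (335,177), outer corners at (258,17), (421,17), (267,245) and (403,244). Cup is at (389,50), timer dial at (379,225). w1 (some motion blur) shows the steel lid at (251,122) with pink (157,117) and orange (223,212) beside it, and the shaker at (410,165).

```bash
python3 - <<'E'
from w import *
w=ctrl.get_image("wrist");T=np.load("pics/w2_T.npy")
px=[(258,17),(421,17),(267,245),(403,244),(337.5,105),(334.5,177),(263,105),(265,177),(411,106),(407,179)]
lo=np.array([(-92,137),(92,137),(-92,-137),(92,-137),(0,45),(0,-45),(-90,45),(-90,-45),(90,45),(90,-45)],float)
W=np.array([onz(w,*p,16,T) for p in px])
A,B=lo-lo.mean(0),W-W.mean(0)
y=np.arctan2((A[:,0]*B[:,1]-A[:,1]*B[:,0]).sum(),(A*B).sum());Rm=np.array([[np.cos(y),-np.sin(y)],[np.sin(y),np.cos(y)]])
c=W.mean(0)-Rm@lo.mean(0);print("tray",c,y);print(np.abs(W-(lo@Rm.T+c)).max(0), "scale",np.sqrt((B**2).sum()/(A**2).sum()))
for n,p in dict(BM=(45,0),FT=(-45,-90),FC=(-45,90),timer=(45,-90),cup=(45,90)).items():print(n,Rm@p+c)
print("cup",onz(w,389.5,50,60,T),"timer",onz(w,379,225,58,T))
T=np.load("pics/w1_T.npy")
for n,u,v,z in[("lid",251.5,121,7),("shaker",412,166,88),("pink",158,117,7),("orange",223.5,212,7)]:print(n,onz(w,u,v,z,T))
E
```

```text
tray [609.442   1.004] -0.041031708463343135
[3.285 3.834] scale 0.9794098077323237
BM [654.404  -0.842]
FT [560.788 -87.075]
FC [568.171  92.774]
timer [650.712 -90.767]
cup [658.096  89.082]
cup [660.293  91.593] timer [653.571 -92.085]
lid [ 384.756 -256.174]
shaker [ 557.026 -305.941]
pink [ 271.414 -247.352]
orange [ 336.793 -371.051]
```

```bash
python3 -m handwheel '[[[0,0,0],[0.0326,-0.0181,0],0],[[0,0,0],[0.0326,-0.0181,0],0],[[0,0,0],[0.0326,-0.0181,0],0],[[0,0,0],[0.0326,-0.0181,0],0],[[0,0,0],[0.0326,-0.0181,0],0]]' >/dev/null
python3 -m handwheel '[[[0,0,0],[0.0326,-0.0181,0],0],[[0,0,0],[0.0326,-0.0181,0],0],[[0,0,0],[0.0326,-0.0181,0],0],[[0,0,0],[0.0326,-0.0181,0],0],[[0,0,0],[0.0326,-0.0181,0],0]]' >/dev/null
python3 -m handwheel '[[[0,0,0],[0,0,0.035],0],[[0,0,0],[0,0,0.035],0],[[0,0,0],[0,0,0.035],0],[[0,0,0],[0,0,0],0],[[0,0,0],[0,0,0],0]]'
python3 -c "
from w import *
grab('w3')"
```

```text
clock: 3.32
eef_pos: [413.8, 288.1, 125.6]
tool_rot: [-3.139, 0.003, 1.526]
force: [0.5, 1.0, 0.6]
width: 85.2
gripper_force: 0.0
```

View pics/w3.png

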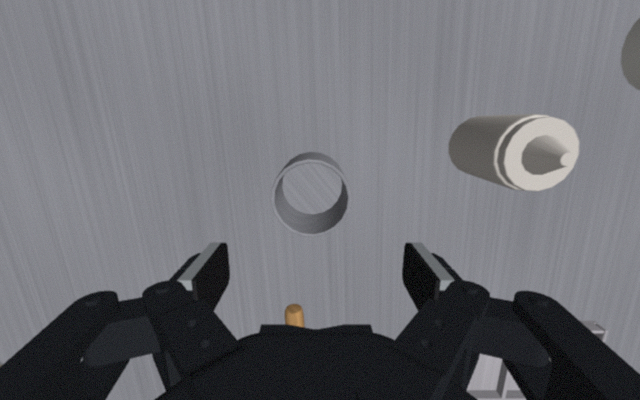

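w3 shows the tin rim centred near (311,198) and the bottle's shoulder ring near (537,153) with its tip at (566,159).

```bash
python3 - <<'E'
from w import *
w=ctrl.get_image("wrist");T=np.load("pics/w3_T.npy")
print("tin",onz(w,310.8,197.5,55,T), "diam",onz(w,349,197,55,T)-onz(w,272.5,197,55,T))
print("bottle",onz(w,537,153,72,T),onz(w,566,159.5,100,T), onz(w,545,152,80,T))
E
```

```text
tin [410.35  298.492] diam [58.179 -2.596]
bottle [564.315 327.058] [560.612 326.42 ] [563.344 328.582]
```

```bash
python3 -m handwheel '[[[0,0,0],[0.007,-0.001,0.028],0],[[0,0,0],[0,0,0.028],0],[[0,0,0],[0,0,0.028],0],[[0,0,0],[0,0,0.028],0],[[0,0,0],[0,0,0],0]]'
python3 -m handwheel '[[[0,0,0],[0,0,0],1],[[0,0,0],[0,0,0],1],[[0,0,0],[0,0,0],1],[[0,0,0],[0,0,0],1],[[0,0,0],[0,0,0],1]]'
python3 -m handwheel '[[[0,0,0],[0,0,0],1],[[0,0,0],[0,0,0],1],[[0,0,0],[0,0,0],1],[[0,0,0],[0,0,0],1],[[0,0,0],[0,0,0],1]]'
```

```text
clock: 3.83
eef_pos: [413.1, 296.3, 12.6]
tool_rot: [-3.14, 0.002, 1.527]
force: [-0.5, -0.4, -0.2]
width: 85.3
gripper_force: 0.0
clock: 4.25
eef_pos: [414.7, 298.4, 17.1]
tool_rot: [3.139, -0.003, 1.528]
force: [-1.2, -0.4, 7.8]
width: 59.8
gripper_force: 65.4
clock: 4.67
eef_pos: [414.7, 298.4, 17.1]
tool_rot: [3.139, -0.003, 1.528]
force: [-0.3, -0.3, 7.3]
width: 60.0
gripper_force: 65.4
```

```bash
python3 -m handwheel '[[[0,0,0],[0,0,-0.03],1],[[0,0,0],[0,0,-0.035],1],[[0,0,0],[0,0,-0.035],1],[[0,0,0],[0,0,-0.03],1],[[0,0,0],[0,0,0],1]]'
python3 -c "
from w import *
grab('w4')"
```

```text
clock: 5.08
eef_pos: [417.1, 300.1, 151.5]
tool_rot: [3.131, -0.009, 1.528]
force: [0.4, 0.8, -1.3]
width: 59.3
gripper_force: 66.1
```

View pics/w4.png

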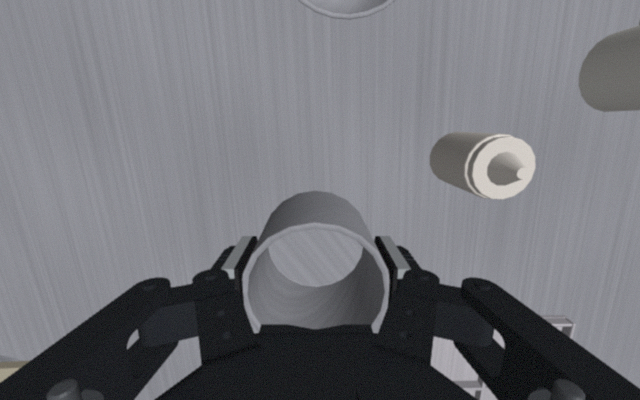

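w4 shows the tin held between the pads, with its rim centred near (317,290).

```bash
python3 -m handwheel '[[[0,0,0],[-0.0285,0.0248,0],1],[[0,0,0],[-0.0285,0.0248,0],1],[[0,0,0],[-0.0285,0.0248,0],1],[[0,0,0],[-0.0285,0.0248,0],1],[[0,0,0],[-0.0285,0.0248,0],1]]' >/dev/null
python3 -m handwheel '[[[0,0,0],[-0.0285,0.0248,0],1],[[0,0,0],[-0.0285,0.0248,0],1],[[0,0,0],[-0.0285,0.0248,0],1],[[0,0,0],[-0.0285,0.0248,0],1],[[0,0,0],[-0.0285,0.0248,0],1]]' 
python3 -m handwheel '[[[0,0,0],[0,0,0],1],[[0,0,0],[0,0,0],1],[[0,0,0],[0,0,0],1]]' 
python3 -c "
from w import *
grab('w5')"
```

```text
clock: 5.97
eef_pos: [649.4, -0.2, 144.0]
tool_rot: [-3.141, 0.0, 1.528]
force: [-0.1, 0.4, -0.9]
width: 59.6
gripper_force: 66.0
clock: 6.22
eef_pos: [648.2, 2.3, 143.6]
tool_rot: [-3.14, -0.001, 1.528]
force: [-0.6, 1.6, -2.4]
width: 59.7
gripper_force: 66.1
```

View pics/w5.png

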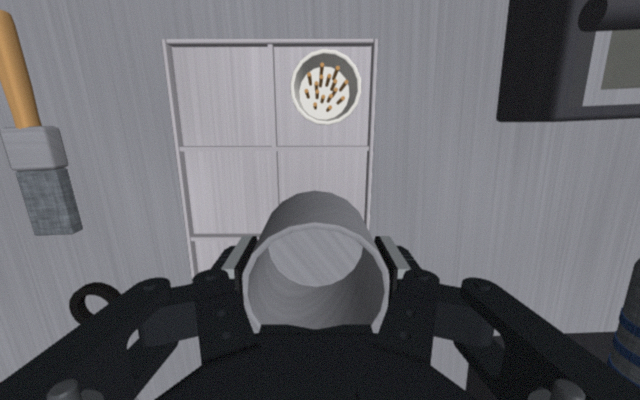

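w5 shows the tin over the back-middle cell, the cup clear at (326,88) and wall crossings at (277,148).

```bash
python3 -m handwheel '[[[0,0,0],[0.002,0.005,0.028],1],[[0,0,0],[0,0,0.03],1],[[0,0,0],[0,0,0.03],1],[[0,0,0],[0,0,0.026],1],[[0,0,0],[0,0,0],1]]' 
python3 -m handwheel '[[[0,0,0],[0,0,0.003],1],[[0,0,0],[0,0,0.002],1],[[0,0,0],[0,0,0],1]]' 
```

```text
clock: 6.68
eef_pos: [649.0, 5.5, 25.2]
tool_rot: [-3.131, 0.0, 1.531]
force: [-1.0, 0.1, -2.7]
width: 59.4
gripper_force: 65.9
clock: 6.93
eef_pos: [655.4, 4.6, 27.0]
tool_rot: [3.139, -0.001, 1.529]
force: [-0.5, -0.1, -1.3]
width: 59.5
gripper_force: 65.9
```

```bash
python3 -m handwheel '[[[0,0,0],[0,0,0.002],1],[[0,0,0],[0,0,0],1]]'; python3 -m handwheel '[[[0,0,0],[0,0,0.002],1],[[0,0,0],[0,0,0],1]]' ;python3 -m handwheel '[[[0,0,0],[0,0,0.001],1],[[0,0,0],[0,0,0],1],[[0,0,0],[0,0,0],1]]'
```

```text
clock: 7.1
eef_pos: [655.1, 3.9, 24.6]
tool_rot: [3.139, -0.0, 1.528]
force: [-0.4, -0.7, -2.0]
width: 59.7
gripper_force: 65.9
clock: 7.27
eef_pos: [654.4, 3.7, 21.6]
tool_rot: [3.141, 0.0, 1.528]
force: [0.0, -0.3, -2.4]
width: 59.5
gripper_force: 65.9
clock: 7.52
eef_pos: [654.4, 3.7, 21.2]
tool_rot: [3.141, 0.0, 1.528]
force: [-1.6, -0.7, 5.9]
width: 59.7
gripper_force: 66.5
```

```bash
python3 -m handwheel '[[[0,0,0],[0,0,0],0.15],[[0,0,0],[0,0,0],0.05],[[0,0,0],[0,0,0],0],[[0,0,0],[0,0,0],0],[[0,0,0],[0,0,0],0]]'
python3 -m handwheel '[[[0,0,0],[0,0,-0.02],0],[[0,0,0],[0,0,-0.03],0],[[0,0,0],[0,0,-0.04],0],[[0,0,0],[0,0,-0.04],0],[[0,0,0],[0,0,0],0]]'
python3 -m handwheel '[[[0,0,0],[-0.03,0,-0.02],0],[[0,0,0],[-0.03,0,0],0],[[0,0,0],[-0.03,0,0],0],[[0,0,0],[0,0,0],0],[[0,0,0],[0,0,0],0]]'
python3 -c "
from w import *
grab('w6')"
```

```text
clock: 7.93
eef_pos: [654.3, 3.9, 20.2]
tool_rot: [3.142, -0.0, 1.528]
force: [0.3, -0.3, 0.1]
width: 85.4
gripper_force: 0.0
clock: 8.35
eef_pos: [659.6, 4.8, 158.7]
tool_rot: [3.127, -0.002, 1.528]
force: [1.3, 0.3, 1.5]
width: 85.8
gripper_force: 0.0
clock: 8.77
eef_pos: [650.0, -89.5, 170.0]
tool_rot: [-3.141, 0.002, 1.523]
force: [0.6, 2.1, -0.4]
width: 85.2
gripper_force: 0.0
```

View pics/w6.png

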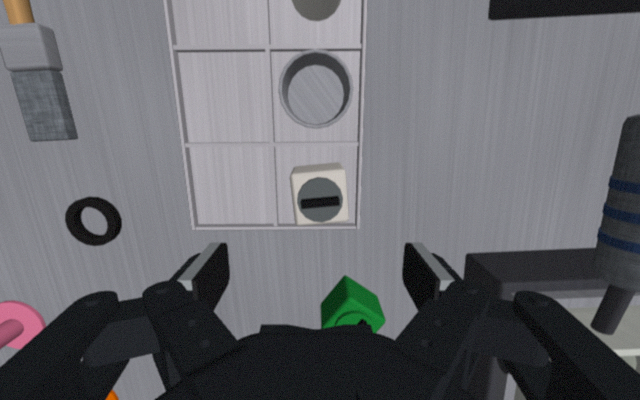

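w6 shows the tin standing in the back-middle cell (rim at (316,89)), with cup and timer undisturbed. On to the lid.

```bash
python3 - <<'E'
from w import *
w=ctrl.get_image("wrist");T=np.load("pics/w6_T.npy");print("tin",onz(w,315.8,88.5,59,T),onz(w,352,88,59,T)-onz(w,279.5,88,59,T))
E
python3 -m handwheel '[[[0,0,0],[-0.0178,-0.0259,0],0],[[0,0,0],[-0.0178,-0.0259,0],0],[[0,0,0],[-0.0178,-0.0259,0],0],[[0,0,0],[-0.0178,-0.0259,0],0],[[0,0,0],[-0.0178,-0.0259,0],0]]' >/dev/null
python3 -m handwheel '[[[0,0,0],[-0.0178,-0.0259,0],0.3],[[0,0,0],[-0.0178,-0.0259,0],0.3],[[0,0,0],[-0.0178,-0.0259,0],0.3],[[0,0,0],[-0.0178,-0.0259,0],0.3],[[0,0,0],[-0.0178,-0.0259,0],0.3]]'
python3 -m handwheel '[[[0,0,0],[0,0,0.03],0.4],[[0,0,0],[0,0,0.03],0.4],[[0,0,0],[0,0,0],0.4],[[0,0,0],[0,0,0],0.4],[[0,0,0],[0,0,0],0.4]]'
python3 -c "
from w import *
grab('w7')"
```

```text
tin [654.532   2.896] [59.571 -2.839]
clock: 9.7
eef_pos: [383.7, -251.9, 170.4]
tool_rot: [3.141, -0.001, 1.532]
force: [-0.5, -1.0, 0.7]
width: 59.8
gripper_force: 0.0
clock: 10.12
eef_pos: [385.5, -251.9, 111.2]
tool_rot: [3.14, -0.0, 1.531]
force: [0.3, -0.2, -0.2]
width: 51.2
gripper_force: 0.0
```

View pics/w7.png

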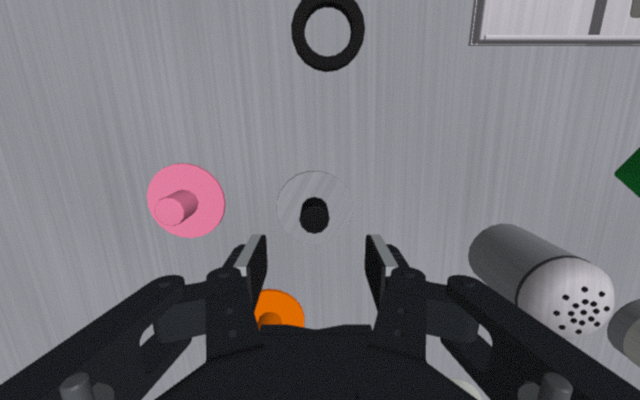

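w7 shows the steel lid's disc centred near (314,207) with its knob top at (314,219). The pink lid (186,200) and orange lid (275,315) are clear of the fingers.

```bash
python3 - <<'E'
from w import *
w=ctrl.get_image("wrist");T=np.load("pics/w7_T.npy");print("lid",onz(w,314,207,9,T),onz(w,314.5,219,39,T),onz(w,351.5,207,9,T)-onz(w,276.5,207,9,T))
print("shaker",onz(w,584,312,88,T))
print("orange",onz(w,277,315,9,T))
E
```

```text
lid [ 383.927 -258.226] [ 384.347 -259.205] [66.106 -2.713]
shaker [ 561.216 -314.96 ]
orange [ 343.125 -366.911]
```

```bash
python3 -m handwheel '[[[0,0,0],[-0.008,-0.001,0.024],0.4],[[0,0,0],[0,0,0.024],0.4],[[0,0,0],[0,0,0.024],0.4],[[0,0,0],[0,0,0.023],0.4],[[0,0,0],[0,0,0],0.4]]'
python3 -m handwheel '[[[0,0,0],[0,0,0],0.4],[[0,0,0],[0,0,0],0.6],[[0,0,0],[0,0,0],0.8],[[0,0,0],[0,0,0],1],[[0,0,0],[0,0,0],1]]'
python3 -m handwheel '[[[0,0,0],[0,0,0],1],[[0,0,0],[0,0,0],1],[[0,0,0],[0,0,0],1]]'
```

```text
clock: 10.63
eef_pos: [381.5, -259.9, 13.4]
tool_rot: [-3.137, -0.001, 1.529]
force: [-0.4, 1.1, 0.3]
width: 51.5
gripper_force: 0.0
clock: 11.05
eef_pos: [384.1, -261.4, 17.2]
tool_rot: [3.138, 0.002, 1.528]
force: [-0.4, 0.5, 7.2]
width: 22.1
gripper_force: 58.4
clock: 11.3
eef_pos: [384.0, -261.4, 17.2]
tool_rot: [3.138, 0.002, 1.528]
force: [-0.5, 0.3, 7.1]
width: 22.1
gripper_force: 58.4
```

```bash
python3 -m handwheel '[[[0,0,0],[0,0,-0.03],1],[[0,0,0],[0,0,-0.04],1],[[0,0,0],[0,0,-0.04],1],[[0,0,0],[0,0,-0.04],1],[[0,0,0],[0.02,0.02,0],1]]' >/dev/null
python3 -m handwheel '[[[0,0,0],[0.021,0.028,0],1],[[0,0,0],[0.021,0.028,0],1],[[0,0,0],[0.021,0.028,0],1],[[0,0,0],[0.021,0.028,0],1],[[0,0,0],[0.021,0.028,0],1]]' >/dev/null
python3 -m handwheel '[[[0,0,0],[0.021,0.028,0],1],[[0,0,0],[0.021,0.028,0],1],[[0,0,0],[0.021,0.028,0],1],[[0,0,0],[0.021,0.028,0],1],[[0,0,0],[0,0,0],1]]'
python3 -m handwheel '[[[0,0,0],[0,0,0],1],[[0,0,0],[0,0,0],1],[[0,0,0],[0,0,0],1]]'
python3 - <<'E'
from w import *
w,T=grab('w8')
a=ctrl.get_image("scene")["pixels"][:,:,::-1];b=ctrl.get_image("side")["pixels"][:,:,::-1]
g=lambda i,x,y,w,h,k:cv2.resize(i[y:y+h,x:x+w],None,fx=k,fy=k,interpolation=cv2.INTER_CUBIC)
cv2.imwrite("pics/c8.png",np.vstack([np.hstack([g(a,225,200,130,90,3),g(b,225,140,130,90,3)]),g(w["pixels"][:,:,::-1],120,0,390,270,2)[:330]]))
E
```

```text
clock: 12.55
eef_pos: [668.9, -56.0, 167.1]
tool_rot: [3.134, -0.007, 1.535]
force: [0.8, 1.3, 0.2]
width: 21.8
gripper_force: 59.1
clock: 12.8
eef_pos: [662.3, -65.3, 165.8]
tool_rot: [-3.141, 0.001, 1.527]
force: [0.5, 0.5, -1.1]
width: 21.9
gripper_force: 59.1
```

View pics/c8.png

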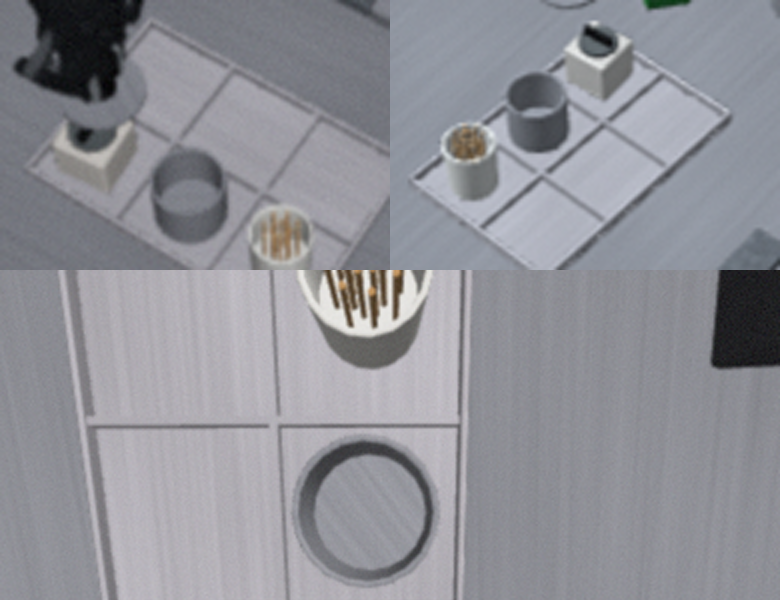

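c8 shows the tin centred upright in its cell, with the rim in the wrist view at (303,120).

```bash
python3 - <<'E'
from w import *
w=ctrl.get_image("wrist");T=np.load("pics/w8_T.npy");print("tin",onz(w,303,120.3,59,T),onz(w,339.5,120,59,T)-onz(w,266.5,120,59,T))
for z in(48,59):print(z,onz(w,303,120.3,z,T))
a=ctrl.get_image("scene");b=ctrl.get_image("side");print(onz(a,288.5,259.5,59),onz(b,274,172.5,59))
print(ctrl.read_state()["eef_pos"])
E
```

```text
tin [654.733   2.409] [60.626 -2.689]
48 [654.287   2.488]
59 [654.733   2.409]
[651.192   3.243] [649.105   4.864]
[663.084 -64.31  165.575]
```

```bash
python3 -m handwheel '[[[0,0,0],[0.033,-0.006,0],1],[[0,0,0],[0.033,-0.0055,0],1],[[0,0,0],[0,0,0.03],1],[[0,0,0],[0,0,0.03],1],[[0,0,0],[0,0,0.02],1]]' >/dev/null
python3 -m handwheel '[[[0,0,0],[0,0,0],1],[[0,0,0],[0,0,0],1],[[0,0,0],[0,0,0],1],[[0,0,0],[0,0,0],1]]'
```

```text
clock: 13.85
eef_pos: [656.2, 2.9, 87.3]
tool_rot: [3.138, -0.001, 1.528]
force: [0.1, -0.3, -1.1]
width: 22.2
gripper_force: 59.2
```

```bash
python3 -m handwheel '[[[0,0,0],[-0.001,-0.0015,0.006],1],[[0,0,0],[0,0,0.004],1],[[0,0,0],[0,0,0],1],[[0,0,0],[0,0,0],1]]'
python3 -m handwheel '[[[0,0,0],[0,0,0.0025],1],[[0,0,0],[0,0,0],1]]'
python3 -m handwheel '[[[0,0,0],[0,0,0.0025],1],[[0,0,0],[0,0,0],1],[[0,0,0],[0,0,0],1]]'
```

```text
clock: 14.18
eef_pos: [652.9, 1.7, 75.2]
tool_rot: [-3.141, 0.0, 1.528]
force: [-0.1, 0.3, -0.3]
width: 21.9
gripper_force: 59.2
clock: 14.35
eef_pos: [653.1, 1.9, 72.5]
tool_rot: [-3.141, -0.0, 1.528]
force: [-0.3, -0.1, -1.1]
width: 21.7
gripper_force: 59.2
clock: 14.6
eef_pos: [653.3, 1.9, 72.2]
tool_rot: [3.141, 0.001, 1.528]
force: [-4.3, -1.1, 12.0]
width: 21.9
gripper_force: 60.2
```

Contact comes exactly at the seated height of 72.2. Release.

```bash
python3 -m handwheel '[[[0,0,0],[0,0,-0.0005],0.6],[[0,0,0],[0,0,0],0.5],[[0,0,0],[0,0,0],0.4],[[0,0,0],[0,0,0],0.4]]'
python3 -m handwheel '[[[0,0,0],[0,0,-0.03],0.4],[[0,0,0],[0,0,-0.035],0.4],[[0,0,0],[0,0,-0.035],0.3],[[0,0,0],[-0.03,0,0],0],[[0,0,0],[-0.035,-0.012,0],0]]' >/dev/null
python3 -m handwheel '[[[0,0,0],[-0.035,-0.012,0],0],[[0,0,0],[-0.04,-0.012,0],0],[[0,0,0],[-0.04,-0.012,0],0],[[0,0,0],[0,0,0],0],[[0,0,0],[0,0,0],0]]'
python3 - <<'E'
from w import *
w,T=grab('w9')
a=ctrl.get_image("scene")["pixels"][:,:,::-1];b=ctrl.get_image("side")["pixels"][:,:,::-1]
g=lambda i,x,y,w,h,k:cv2.resize(i[y:y+h,x:x+w],None,fx=k,fy=k,interpolation=cv2.INTER_CUBIC)
cv2.imwrite("pics/c9.png",np.vstack([np.hstack([g(a,225,200,130,80,3),g(b,225,140,130,80,3)]),cv2.resize(w["pixels"][:,:,::-1],(780,488))[:360]]))
E
```

```text
clock: 14.93
eef_pos: [653.2, 1.9, 70.6]
tool_rot: [-3.141, -0.0, 1.528]
force: [0.0, 1.0, -0.2]
width: 51.6
gripper_force: 0.0
clock: 15.77
eef_pos: [596.1, -180.2, 170.3]
tool_rot: [-3.14, 0.002, 1.521]
force: [-0.1, 1.7, -0.5]
width: 85.3
gripper_force: 0.0
```

View pics/c9.png

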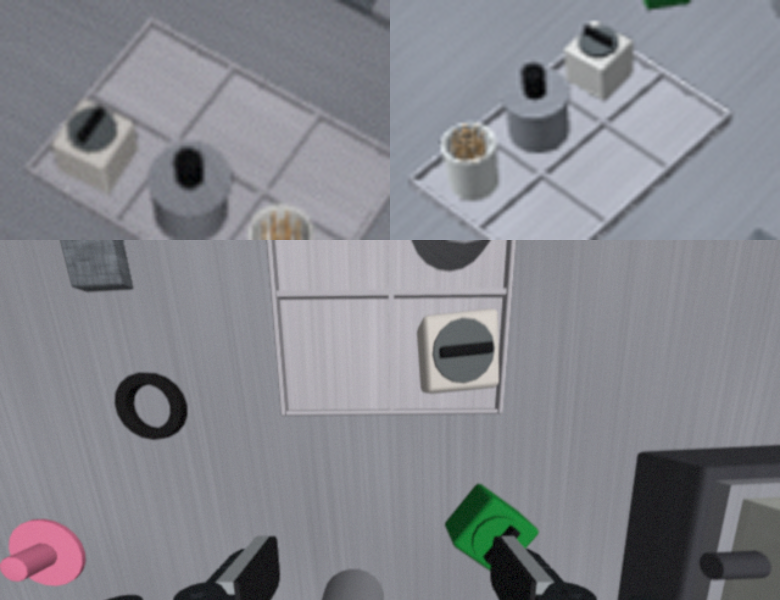

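c9 shows the lid seated level on the tin, with cup and timer in place. Next is the shaker at about (558,-311).

```bash
python3 -m handwheel '[[[0,0,0],[-0.033,-0.008,0],0],[[0,0,0],[-0.033,-0.008,0],0],[[0,0,0],[-0.033,-0.008,0],0],[[0,0,0],[-0.0305,-0.0085,0],0],[[0,0,0],[0,0,0],0]]' >/dev/null
python3 -m handwheel '[[[0,0,0],[0,0,0],0],[[0,0,0],[0,0,0],0]]'
python3 - <<'E'
from w import *
w,T=grab('w10')
# near-black holes on the dome: expected around the projected top
p=w["pixels"].astype(int);g=p.max(2)
Ti=np.linalg.inv(T);q=Ti@np.array([558,-311,88,1]);u=w["cx"]+w["fx"]*q[0]/-q[2];v=w["cy"]-w["fy"]*q[1]/-q[2];print("expect",u,v)
r=np.s_[int(v)-35:int(v)+35,int(u)-35:int(u)+35]
m=(g[r]<70).astype(np.uint8);n,l,st,c=cv2.connectedComponentsWithStats(m)
print([(st[i,4],*(c[i]+[int(u)-35,int(v)-35]).round(1)) for i in range(1,n)])
E
```

```text
clock: 16.5
eef_pos: [560.8, -301.3, 170.8]
tool_rot: [3.141, -0.002, 1.531]
force: [-0.2, -0.0, 0.6]
width: 85.2
gripper_force: 0.0
expect 312.64371116362463 217.81638882170057
[(np.int32(26), np.float64(291.1), np.float64(185.3)), (np.int32(7), np.float64(310.0), np.float64(201.3)), (np.int32(7), np.float64(324.7), np.float64(205.0)), (np.int32(8), np.float64(296.9), np.float64(208.1)), (np.int32(7), np.float64(311.0), np.float64(211.3)), (np.int32(5), np.float64(318.4), np.float64(213.2)), (np.int32(6), np.float64(304.5), np.float64(215.0)), (np.int32(7), np.float64(331.7), np.float64(218.0)), (np.int32(7), np.float64(322.0), np.float64(219.7)), (np.int32(7), np.float64(292.7), np.float64(222.0)), (np.int32(6), np.float64(302.5), np.float64(222.0)), (np.int32(7), np.float64(312.3), np.float64(221.0)), (np.int32(8), np.float64(306.1), np.float64(227.9)), (np.int32(7), np.float64(320.0), np.float64(226.7)), (np.int32(6), np.float64(313.5), np.float64(230.0)), (np.int32(6), np.float64(327.0), np.float64(231.5)), (np.int32(8), np.float64(300.0), np.float64(234.5)), (np.int32(6), np.float64(314.2), np.float64(238.2))]
```

```bash
python3 -m handwheel '[[[0,0,0],[-0.012,-0.002,0.02],0],[[0,0,0],[0,0,0.03],0],[[0,0,0],[0,0,0.03],0],[[0,0,0],[0,0,0.03],0],[[0,0,0],[0,0,0.03],0]]'
python3 -m handwheel '[[[0,0,0],[0,0,0],0],[[0,0,0],[0,0,0],1],[[0,0,0],[0,0,0],1],[[0,0,0],[0,0,0],1],[[0,0,0],[0,0,0],1]]'
python3 -m handwheel '[[[0,0,0],[0,0,0],1],[[0,0,0],[0,0,0],1],[[0,0,0],[0,0,0],1]]'
```

```text
clock: 16.97
eef_pos: [558.6, -313.0, 29.9]
tool_rot: [3.14, -0.001, 1.532]
force: [-0.6, -0.0, -0.5]
width: 85.8
gripper_force: 0.0
clock: 17.38
eef_pos: [558.9, -315.7, 33.2]
tool_rot: [3.138, 0.001, 1.529]
force: [0.1, 2.2, 4.2]
width: 58.7
gripper_force: 65.0
clock: 17.63
eef_pos: [558.9, -315.7, 33.2]
tool_rot: [3.138, 0.001, 1.528]
force: [-0.7, 0.9, 6.7]
width: 58.9
gripper_force: 65.4
```

```bash
python3 -m handwheel '[[[0,0,0],[0,0,-0.03],1],[[0,0,0],[0,0,-0.035],1],[[0,0,0],[0,0,-0.035],1],[[0,0,0],[0.02,-0.001,0],1],[[0,0,0],[0.03,-0.001,0],1]]' >/dev/null
python3 -m handwheel '[[[0,0,0],[0.036,-0.0015,0],1],[[0,0,0],[0.036,-0.0015,0],1],[[0,0,0],[0.036,-0.0015,0],1],[[0,0,0],[0.036,-0.0015,0],1],[[0,0,0],[0.034,-0.0015,0],1]]' >/dev/null
python3 -m handwheel '[[[0,0,0],[0,0,0],1],[[0,0,0],[0,0,0],1],[[0,0,0],[0,0,0],1],[[0,0,0],[0,0,0],1]]'
```

```text
clock: 18.8
eef_pos: [557.1, -89.3, 130.9]
tool_rot: [-3.142, 0.001, 1.526]
force: [0.4, -0.9, -2.8]
width: 58.8
gripper_force: 66.1
```

```bash
python3 -m handwheel '[[[0,0,0],[0.001,0.002,0.03],1],[[0,0,0],[0,0,0.03],1],[[0,0,0],[0,0,0.029],1],[[0,0,0],[0,0,0],1],[[0,0,0],[0,0,0],1]]' 
python3 -m handwheel '[[[0,0,0],[0,0,0.002],1],[[0,0,0],[0,0,0],1],[[0,0,0],[0,0,0],1]]'
python3 -m handwheel '[[[0,0,0],[0,0,0.002],1],[[0,0,0],[0,0,0],1],[[0,0,0],[0,0,0],1]]'
```

```text
clock: 19.22
eef_pos: [558.3, -87.9, 41.1]
tool_rot: [-3.139, 0.0, 1.526]
force: [0.5, -0.0, -3.1]
width: 58.9
gripper_force: 68.2
clock: 19.47
eef_pos: [560.0, -87.0, 41.2]
tool_rot: [3.14, 0.0, 1.528]
force: [0.0, 0.3, -3.4]
width: 58.9
gripper_force: 68.2
clock: 19.72
eef_pos: [559.4, -86.6, 38.2]
tool_rot: [3.141, 0.0, 1.528]
force: [0.0, 0.5, -2.8]
width: 58.5
gripper_force: 68.2
```

```bash
python3 -m handwheel '[[[0,0,0],[0,0,0.0015],1],[[0,0,0],[0,0,0],1],[[0,0,0],[0,0,0],1]]'
```

```text
clock: 19.97
eef_pos: [559.3, -86.5, 36.2]
tool_rot: [-3.141, -0.0, 1.528]
force: [-0.0, 0.5, -2.4]
width: 59.1
gripper_force: 68.2
```

```bash
python3 -m handwheel '[[[0,0,0],[0,0,0.001],1],[[0,0,0],[0,0,0],1],[[0,0,0],[0,0,0],1]]'
python3 -m handwheel '[[[0,0,0],[0,0,0.001],1],[[0,0,0],[0,0,0],1],[[0,0,0],[0,0,0],1]]'
```

```text
clock: 20.22
eef_pos: [559.4, -86.5, 36.0]
tool_rot: [3.141, 0.0, 1.528]
force: [-2.5, -0.6, 5.7]
width: 58.7
gripper_force: 69.1
clock: 20.47
eef_pos: [559.4, -86.5, 35.9]
tool_rot: [3.141, 0.001, 1.528]
force: [-3.0, 1.1, 14.3]
width: 58.6
gripper_force: 70.1
```

```bash
python3 -m handwheel '[[[0,0,0],[0,0,-0.001],0.2],[[0,0,0],[0,0,0],0.1],[[0,0,0],[0,0,0],0],[[0,0,0],[0,0,0],0],[[0,0,0],[0,0,0],0]]'
python3 -m handwheel '[[[0,0,0],[0,0,-0.03],0],[[0,0,0],[0,0,-0.035],0],[[0,0,0],[0,0,-0.035],0],[[0,0,0],[0,0,-0.035],0],[[0,0,0],[0.02,0,0],0]]' >/dev/null
python3 -m handwheel '[[[0,0,0],[0.039,-0.0015,0],0],[[0,0,0],[0.039,-0.0015,0],0],[[0,0,0],[0.039,-0.0015,0],0],[[0,0,0],[0.039,-0.0015,0],0],[[0,0,0],[0.039,-0.0015,0],0]]' >/dev/null
python3 -m handwheel '[[[0,0,0],[0.039,-0.0015,0],0],[[0,0,0],[0.039,-0.0015,0],0],[[0,0,0],[0.039,-0.0015,0],0],[[0,0,0],[0.039,-0.0015,0],0],[[0,0,0],[0.039,-0.0015,0],0]]' >/dev/null
python3 -m handwheel '[[[0,0,0],[0,0,0],0],[[0,0,0],[0,0,0],0],[[0,0,0],[0,0,0],0],[[0,0,0],[0,0,0],0]]'
python3 - <<'E'
from w import *
w,T=grab('w11')
a=ctrl.get_image("scene")["pixels"][:,:,::-1];b=ctrl.get_image("side")["pixels"][:,:,::-1]
g=lambda i,x,y,w,h,k:cv2.resize(i[y:y+h,x:x+w],None,fx=k,fy=k,interpolation=cv2.INTER_CUBIC)
cv2.imwrite("pics/c11.png",np.vstack([np.hstack([g(a,225,190,130,80,3),g(b,225,140,130,80,3)]),cv2.resize(w["pixels"][:,:,::-1],(780,488))[:360]]))
E
```

```text
clock: 20.88
eef_pos: [559.3, -86.5, 35.1]
tool_rot: [-3.141, -0.0, 1.528]
force: [-0.2, 0.0, -0.2]
width: 85.5
gripper_force: 0.0
clock: 22.47
eef_pos: [562.3, 321.7, 169.9]
tool_rot: [-3.141, 0.002, 1.526]
force: [-0.4, -0.8, -0.2]
width: 85.7
gripper_force: 0.0
```

View pics/c11.png

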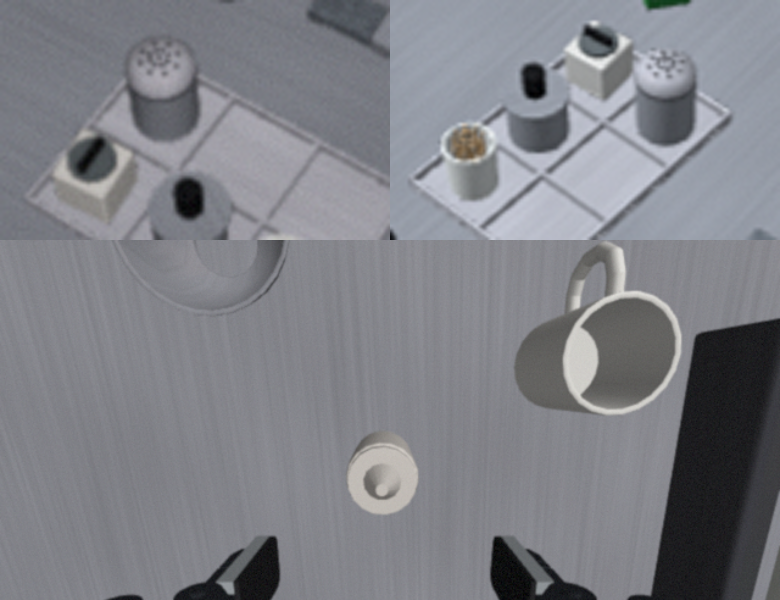

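c11 shows the shaker standing upright in the cell in front of the timer. The bottle is centred near (314,196) in the wrist view, with its tip at (313,204).

```bash
python3 - <<'E'
from w import *
w=ctrl.get_image("wrist");T=np.load("pics/w11_T.npy");print(onz(w,313.4,204.3,100,T),onz(w,314.3,196,76,T),ctrl.read_state()["eef_pos"])
E
```

```text
[560.728 326.854] [561.367 327.234] [562.379 322.281 170.399]
```

```bash
python3 -m handwheel '[[[0,0,0],[0.0035,-0.0015,0.014],0],[[0,0,0],[0,0,0.03],0],[[0,0,0],[0,0,0.03],0],[[0,0,0],[0,0,0.03],0],[[0,0,0],[0,0,0.03],0]]'
python3 -m handwheel '[[[0,0,0],[0,0,0],0],[[0,0,0],[0,0,0],1],[[0,0,0],[0,0,0],1],[[0,0,0],[0,0,0],1],[[0,0,0],[0,0,0],1]]'
python3 -m handwheel '[[[0,0,0],[0,0,0],1],[[0,0,0],[0,0,0],1],[[0,0,0],[0,0,0],1]]'
```

```text
clock: 23.08
eef_pos: [561.0, 326.5, 35.5]
tool_rot: [3.141, -0.0, 1.527]
force: [-0.3, -1.0, -0.4]
width: 85.0
gripper_force: 0.0
clock: 23.5
eef_pos: [562.0, 328.4, 39.1]
tool_rot: [3.138, -0.003, 1.528]
force: [-0.7, -0.6, 5.7]
width: 50.6
gripper_force: 62.8
clock: 23.75
eef_pos: [562.0, 328.4, 39.1]
tool_rot: [3.138, -0.003, 1.528]
force: [-1.0, 0.6, 7.1]
width: 50.7
gripper_force: 63.0
```

```bash
python3 -m handwheel '[[[0,0,0],[0,0,-0.03],1],[[0,0,0],[0,0,-0.035],1],[[0,0,0],[0,0,-0.035],1],[[0,0,0],[-0.022,0.002,0],1],[[0,0,0],[-0.03,0.002,0],1]]' >/dev/null
python3 -m handwheel '[[[0,0,0],[-0.036,0.002,0],1],[[0,0,0],[-0.036,0.002,0],1],[[0,0,0],[-0.036,0.002,0],1],[[0,0,0],[-0.036,0.002,0],1],[[0,0,0],[-0.036,0.002,0],1]]' >/dev/null
python3 -m handwheel '[[[0,0,0],[0,0,0],1],[[0,0,0],[0,0,0],1],[[0,0,0],[0,0,0],1],[[0,0,0],[0,0,0],1]]'
```

```text
clock: 24.92
eef_pos: [564.7, 96.7, 137.0]
tool_rot: [3.141, -0.001, 1.53]
force: [0.2, -0.2, -1.7]
width: 50.4
gripper_force: 63.3
```

Release height is about 42 to 43.

```bash
python3 -m handwheel '[[[0,0,0],[0,0.002,0.03],1],[[0,0,0],[0,0,0.03],1],[[0,0,0],[0,0,0.029],1],[[0,0,0],[0,0,0],1],[[0,0,0],[0,0,0],1]]' 
python3 -m handwheel '[[[0,0,0],[0,0,0.002],1],[[0,0,0],[0,0,0],1],[[0,0,0],[0,0,0],1]]'
python3 -m handwheel '[[[0,0,0],[0,0,0.002],1],[[0,0,0],[0,0,0],1],[[0,0,0],[0,0,0],1]]'
python3 -m handwheel '[[[0,0,0],[0,0,0.001],1],[[0,0,0],[0,0,0],1],[[0,0,0],[0,0,0],1]]'
```

```text
clock: 25.33
eef_pos: [565.6, 96.5, 46.7]
tool_rot: [-3.139, -0.0, 1.531]
force: [-0.4, 0.8, -2.1]
width: 50.3
gripper_force: 66.6
clock: 25.58
eef_pos: [567.3, 95.3, 46.7]
tool_rot: [3.14, -0.001, 1.529]
force: [0.4, 0.4, -1.4]
width: 50.5
gripper_force: 66.6
clock: 25.83
eef_pos: [566.7, 94.7, 43.7]
tool_rot: [3.141, 0.0, 1.528]
force: [0.3, -0.3, -2.4]
width: 50.6
gripper_force: 66.6
clock: 26.08
eef_pos: [566.5, 94.8, 42.3]
tool_rot: [-3.141, 0.0, 1.528]
force: [0.4, 0.4, -3.0]
width: 50.6
gripper_force: 66.6
```

```bash
python3 -m handwheel '[[[0,0,0],[0,0,0.001],1],[[0,0,0],[0,0,0],1],[[0,0,0],[0,0,0],1]]'
python3 -m handwheel '[[[0,0,0],[0,0,0.0005],1],[[0,0,0],[0,0,0],1],[[0,0,0],[0,0,0],1]]'
```

```text
clock: 26.33
eef_pos: [566.7, 94.8, 41.7]
tool_rot: [3.141, 0.0, 1.528]
force: [-0.5, -0.9, 3.4]
width: 50.6
gripper_force: 67.1
clock: 26.58
eef_pos: [566.7, 94.8, 41.7]
tool_rot: [3.141, 0.0, 1.528]
force: [-2.1, -1.3, 7.5]
width: 50.7
gripper_force: 68.1
```

```bash
python3 -m handwheel '[[[0,0,0],[0,0,-0.0005],0.25],[[0,0,0],[0,0,0],0.15],[[0,0,0],[0,0,0],0.05],[[0,0,0],[0,0,0],0.05],[[0,0,0],[0,0,0],0.05]]'
python3 -m handwheel '[[[0,0,0],[0,0,-0.03],0.05],[[0,0,0],[0,0,-0.035],0],[[0,0,0],[0,0,-0.04],0],[[0,0,0],[0,0,-0.04],0],[[0,0,0],[0.03,0,-0.03],0]]' >/dev/null
python3 -m handwheel '[[[0,0,0],[0.04,0,0],0],[[0,0,0],[0.04,0,0],0],[[0,0,0],[0.04,0,0],0],[[0,0,0],[0.04,0,0],0],[[0,0,0],[0,0,0],0]]'
python3 - <<'E'
from w import *
a=ctrl.get_image("scene")["pixels"][:,:,::-1];b=ctrl.get_image("side")["pixels"][:,:,::-1]
g=lambda i,x,y,w,h,k:cv2.resize(i[y:y+h,x:x+w],None,fx=k,fy=k,interpolation=cv2.INTER_CUBIC)
cv2.imwrite("pics/c12.png",np.hstack([g(a,225,190,145,125,2.7),g(b,225,130,145,125,2.7)]))
E
```

```text
clock: 27.0
eef_pos: [566.6, 94.8, 41.1]
tool_rot: [-3.141, -0.0, 1.528]
force: [0.1, 0.1, 0.4]
width: 81.1
gripper_force: 0.0
clock: 27.83
eef_pos: [571.9, 296.1, 216.3]
tool_rot: [-3.141, -0.01, 1.54]
force: [-0.4, 2.1, 0.6]
width: 85.8
gripper_force: 0.0
```

View pics/c12.png

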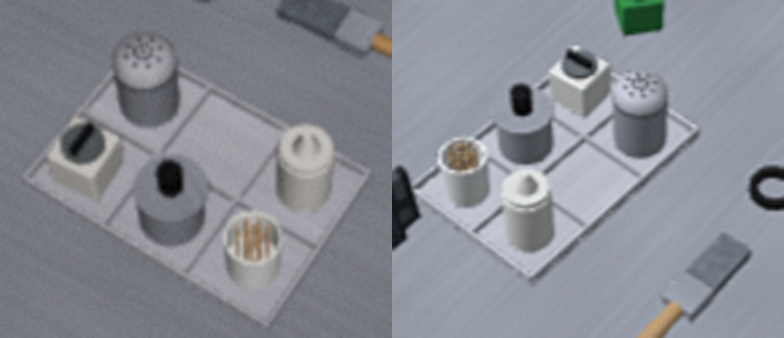

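c12 shows everything upright in the right cells, with the lid level on the tin at (170,185). Let the arm settle, then hand in.

```bash
python3 -m handwheel '[[[0,0,0],[0,0,0],0],[[0,0,0],[0,0,0],0],[[0,0,0],[0,0,0],0],[[0,0,0],[0,0,0],0]]'; python3 -c "
from cell import ctrl
print(ctrl.finish_job())"
```

```text
clock: 28.27
eef_pos: [575.2, 282.5, 215.9]
tool_rot: [3.141, 0.001, 1.526]
force: [0.3, -0.8, -0.3]
width: 85.3
gripper_force: 0.0
the job is handed in; nothing more can be done
None
```

The job is handed in at about 28 s: in the last pictures the tin stands lidded in the back-middle cell, the shaker in front of the timer and the bottle in front of the toothpick cup, all upright, with the cup and timer still in place.

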